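# Hang an open C hanger on the lacing bar and slide it home against the clamp

## Robot

A 6-joint arm with a two-finger parallel gripper is mounted at the origin on the work surface. World frame = base frame: x ahead of the robot, y to its left, z up, the work surface at z = 0. Lengths are in m, angles in rad, forces in N, time in s.
With the tool pointing down it reaches from about 0.35 to 0.775 m from the base axis. Payload 7.3 kg.
Tool frame: the origin (TCP) lies midway between the tips of the shut fingers; the grasp point (between the pads) lies 19 mm behind it (robot.tcp_to_grasp is the distance from the TCP to the grasp point, in m); x points along the fingers, z is the direction in which the jaws open and shut, and the axes are right-handed (so a half turn about x gives the same grasp; the last joint's range is limited). The gripper opens to 92 mm and grips with 3 to 60 N. Pads are 19 mm wide; open, the fingers measure 130 mm over their backs; the gripper's body (75 mm by 190 mm) begins 47 mm behind the grasp point.
Start: joints at [1.018, 0.342, 1.524, -0, 1.275, -0.146], TCP at [0.208, 0.482, 0.206] pointing down, gripper open.
Joint ranges: [-2.53, 2.53], [-0.77, 2.02], [0.04, 2.7], [-1, 4.14], [0.28, 2.66], [-3.11, 3.11]. Speed limits (rad/s): [2.57, 2.57, 3.14, 3.14, 3.14, 3.14].

## Interface

Orientations are given as [roll, pitch, yaw] about the fixed x, y, z axes, in that order (R = Rz(yaw) Ry(pitch) Rx(roll)).
In Python, from cell import robot gives the robot as it stands.
- The arm moves only by the tool move_arm, never from a script. Its argument "deltas" is a list of rows, each an object with "dp": the shift along the tool's x, y, z in m, a list of three; "turn": the turn, a rotation vector about the tool's x, y, z in degrees, a list of three. A call has 1 to 10 rows; each row is the pose to reach, as a shift and turn from the pose commanded when the call began, along the tool's axes at that moment; what a row does not reach only later rows make up. A row lasts 1/10 s, in which the tool goes at most 50 mm and 8.59 degrees, less where a joint would pass 70% of its speed; a pose out of reach is approached as far as the arm can. A call with a gripper value outside its range is refused whole. "hand" is the finger opening in m, from 0 to 0.0918, set as the call begins (left out, the last holds). The fingers move at their own pace and stop on an object; "squeeze" is the grip in N (left out, the last holds). Time passes only in rows, so rows that repeat a pose let the fingers close. It gives the time, the measured TCP pose, the force and the opening at its end, in the units of the state.
- robot.observe(): the state, without advancing time (a new reading comes with each control period).
- robot.read_camera(name): name is "scene" or "top"; returns (picture, depth): 420x560x3 uint8, red, green, blue; 420x560 float32, m along the optical axis (not along the pixel's ray), 0 where there is no reading.
- robot.camera_info(name): a dict with "fx", "fy", "cx", "cy" (pixels), "k1" (the pictures are not rectified: a ray, as slopes to the right and down, at radius r is drawn at 1 + k1 r^2 times it, then the intrinsics apply), "R" (3x3) and "t" (3): a world point X has camera coordinates R X + t. Camera axes: x right, y down, z forward; pixel columns grow to the right and rows downward; lengths in m; the calibration is good to about 2 mm. A picture is of the moment at which its call begins. camera_info takes no time and is no camera call.
- robot.hand_in(): hands the job in, once; it reports no verdict.
The state is a dict: "time": time; "qpos": joint angles; "qvel": joint speeds; "joint_efforts": joint torques, N m; "tool_pos": TCP position; "tool_rot": TCP orientation; "contact_force": force on the tool from outside, world axes, zero at the start; "torque": the same for the moment, N m; "opening": finger opening in m.
Only numpy, scipy, OpenCV 4.12 (cv2) and the standard library are available. Lean on these libraries where they do the work, as an engineer would, in place of code of your own. Each camera call takes 0.05 s, during which the arm holds its last target.

## Task

Take the lime-green hanger by its tab, slide the open gap of its C sideways onto the free stretch of the steel bar on the robot's right of the blue spacer ring, well clear of the ring (2 cm or more), and let it down until the C hangs on the bar. Then slide it along the bar, pushing the loose spacer ring ahead of it, until the ring comes up hard against the black clamp and the row is tight: press there for about a second with some 10 N. Let go so that the hanger is left hanging by itself right against the ring; never push harder than 20 N on the bar or ring, and leave the grey hanger and everything else on the table where it is.

Things in the scene. Friction and masses are not known exactly. Their poses are not given: they have to be found in the camera images.
- hanger_grip (a point): Centre of the lime-green hanger's grip tab: upright block 14 (hanger x) by 24 (hanger y) by 50 mm high. This point: 25 mm below its top, 99 mm above the hanger's underside, 52 mm above the bore centre and 2 mm to its +x side. Grip from above across the 24 mm width (fingers closing along hanger y).
- hanger_bore (a point): Centre of the bore of the lime-green hanger's C, 47 mm above its underside. The C is 24 mm wide (12 mm either way along y), walls 4 mm, bore radius 13 mm, closed to -x, open to +x. Bar pushed in at mid-gap meets the back of the C with its axis 3.5 mm to -x of this point. Hung: this point is 5 mm below the bar's axis, which lies 0 to 3 mm to its +x.
- hanger_gap (a point): Middle of the mouth of the C's gap: 13 mm to +x of the bore centre, 3.5 mm below it. The mouth is 19 mm high (for the 16 mm bar) between a down-turned lip above (4 mm thick) and the lower arm; beyond it both edges flare out at 30 degrees for 13 mm. Once the bar is inside, the hanger comes down 8.5 mm until the C's roof rests on the bar; the lip then holds it on.
- rail_mid (a point): Middle of the axis of the horizontal steel bar: 16 mm diameter, 360 mm long, 150 mm above the table, on fixed end posts (18 mm thick, 162 mm high; black end clamps, 28 mm diameter, reach 15 mm inwards). y runs along the bar to the robot's left, x square to it, away from the robot. Turned up to 0.25 rad about the vertical.
- collar (a point): Centre, on the bar's axis, of the blue spacer ring, 34 mm diameter, 20 mm long (faces 10 mm either way along the bar), axes as rail_mid. Hanger against its right-hand (-y) face: bore centre 22 mm to -y of this point. It slides with a drag of about 3 to 4 N, 20 to 135 mm to +y, until it meets a black clamp (30 mm diameter) that does not give; the clamp's place is not measured: feel the force rise.
- spare_grip (a point): Centre of the grip tab of the grey hanger, a spare of the same shape standing on the table; leave it alone.
- tape: roll of black tape lying flat, 90 mm across, 24 mm high; leave it alone. Origin under its centre
- mug: white mug, 90 mm high; leave it alone. Origin under its centre
- cleaner: blue spray can with paper band, 150 mm high, 52 mm across; leave it alone. Origin under its centre
- screwdriver: screwdriver with red handle lying flat; leave it alone. Origin under its centre
- discs: spindle of discs, 124 mm across, 75 mm high; leave it alone. Origin under its centre
- tester: yellow tester box, 60 x 110 x 30 mm; leave it alone. Origin under its centre
- hanger: The lime-green hanger, 110 to 225 g, 114 mm high, upright on its black saddle (44 mm along x, 64 along y, 10 thick, two ridges 6 mm higher). Origin under its centre, 47 mm below the bore centre. Its axes (same for its points): z up, y along the bore, x out through the gap of the C; at the start x points away from the robot within 0.6 rad. Hung on the bar it stays upright by itself.
- rail: The bar stand as a whole; origin on the table, 150 mm straight below the middle of the bar, axes as rail_mid.
- stop: The blue spacer ring; origin at its centre.
Things that resemble listed ones, but are neither listed nor needed, are in the scene too. What is shaped like the hanger but orange or red is not meant.

How it is judged:
By the outcome, as a careful person would: the job done as asked, in the order asked, and still so for the second after the job is handed in, with the robot touching nothing.
It also fails if it takes over 67 s, if anything falls off the work surface, if the arm or the gripper's body presses on something with over 40 N, if the wrist force passes 120 N, or if a joint passes its speed limit or range.

## Working session

There is one attempt and no reset: what is moved stays moved. The work goes in short steps, Python scripts to look and compute and a tool call to move; the robot and the scene stay as the last step left them, time stands still between calls to the robot, and variables do not carry over. Pictures are saved under pics/ and viewed, and the job is handed in when it is done.

Besides the shell and the picture viewer there is one more tool, called after "Emit:" as name([rows], argument=value, ...), one row to a line, values as JSON. move_arm: Moves the arm, as the interface text tells. Its arguments: {"type":"object","properties":{"deltas":{"type":"array"},"hand":{"type":"number"},"squeeze":{"type":"number"}},"required":["deltas"]}

```bash
ls; mkdir -p pics
python3 - <<'E'
from cell import robot
import cv2,numpy as np
for n in("scene","top"):
    p,d=robot.read_camera(n); np.savez(f"pics/{n}0.npz",p=p,d=d); cv2.imwrite(f"pics/{n}0.png",p[:,:,::-1])
    i=robot.camera_info(n);print(i)
print(robot.observe(),robot.tcp_to_grasp)
E
```

```text
pics
{'fx': 445.131413177522, 'fy': 445.131413177522, 'cx': 280.1468052143102, 'cy': 211.38542600249275, 'k1': 0.045876023435869606, 'R': array([[ 0.13219815,  0.99121248, -0.00463274],
       [ 0.75966958, -0.1043173 , -0.64188787],
       [-0.63673054,  0.08133703, -0.76678452]]), 't': array([-0.02803429, -0.35199361,  1.67909068])}
{'fx': 424.4898294184333, 'fy': 424.4898294184333, 'cx': 280.06932875340976, 'cy': 207.4481952010501, 'k1': -0.04740730881670836, 'R': array([[-1.28067068e-01, -9.91765326e-01, -6.03581014e-04],
       [-9.68020439e-01,  1.25133211e-01, -2.17435297e-01],
       [ 2.15720316e-01, -2.72620223e-02, -9.76074550e-01]]), 't': array([0.01674512, 0.56684809, 1.06626677])}
{'time': 0.1, 'qpos': array([ 1.01800570e+00,  3.42667140e-01,  1.52492218e+00, -1.53916858e-05,
        1.27542176e+00, -1.45996007e-01]), 'qvel': array([-5.71946140e-06, -2.14847111e-04, -3.34655368e-03,  1.56121065e-03,
       -1.65403967e-03, -1.51943618e-03]), 'joint_efforts': array([ 1.63147000e-03, -4.32004058e+01, -2.44696552e+01,  7.18649849e-02,
        5.26074821e-02, -5.79013181e-05]), 'tool_pos': array([0.2074949 , 0.48181939, 0.20490694]), 'tool_rot': array([ 3.0059731 ,  1.56937782, -2.11320601]), 'contact_force': array([-0.52467885, -0.21130424,  0.47623027]), 'torque': array([-0.01330439,  0.02477991, -0.02696736]), 'opening': 0.09186943894605648} 0.0188
```

View pics/scene0.png

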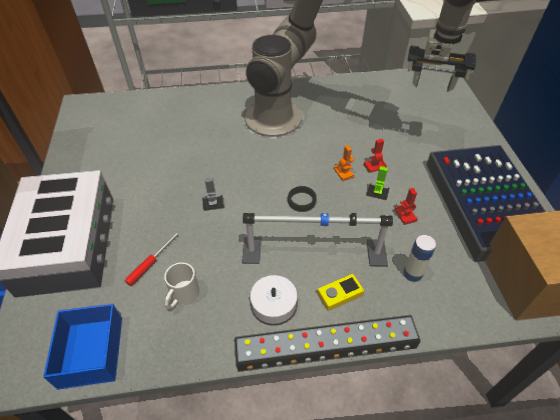

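View pics/top0.png

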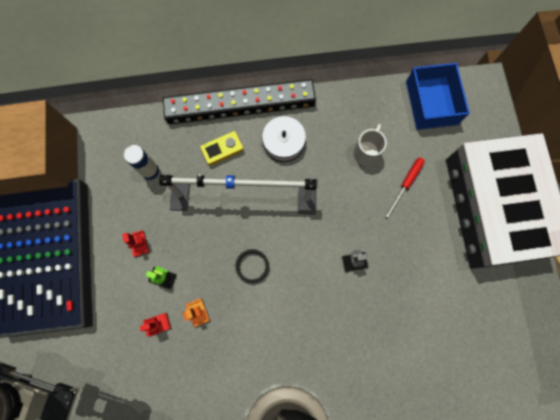

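```bash
cat > h.py <<'E'
import numpy as np,cv2
from cell import robot
def load(n,k): z=np.load(f"pics/{n}{k}.npz"); return z['p'],z['d']
def snap(n,k):
    p,d=robot.read_camera(n); np.savez(f"pics/{n}{k}.npz",p=p,d=d); return p,d
def rays(n,uv):
    i=robot.camera_info(n); uv=np.asarray(uv,float).reshape(-1,2)
    s=(uv-[i['cx'],i['cy']])/[i['fx'],i['fy']]; q=s.copy()
    for _ in range(20): q=s/(1+i['k1']*(q**2).sum(1,keepdims=True))
    return np.c_[q,np.ones(len(q))],i
def world(n,uv,z):
    r,i=rays(n,uv); return (r*np.reshape(z,(-1,1))-i['t'])@i['R']
def atz(n,uv,h):
    r,i=rays(n,uv); c=-i['R'].T@i['t']; w=r@i['R']; return c+w*((h-c[2])/w[:,2])[:,None]
def proj(n,X):
    i=robot.camera_info(n); c=np.atleast_2d(X)@i['R'].T+i['t']; s=c[:,:2]/c[:,2:]
    s=s*(1+i['k1']*(s**2).sum(1,keepdims=True)); return s*[i['fx'],i['fy']]+[i['cx'],i['cy']]
def crop(p,x,y,w,h,s,f):
    cv2.imwrite(f,cv2.resize(p[y:y+h,x:x+w,::-1],None,fx=s,fy=s,interpolation=cv2.INTER_CUBIC))
E
python3 - <<'E'
from h import *
a,da=load("scene",0);b,db=load("top",0)
crop(a,330,130,100,75,8,"pics/c1.png");crop(b,110,220,100,75,8,"pics/c2.png")
crop(a,230,195,180,80,4,"pics/c3.png");crop(b,150,160,180,60,4,"pics/c4.png")
for n,p,d in(("scene",a,da),("top",b,db)):
    q=cv2.cvtColor(p,cv2.COLOR_RGB2HSV)
    m=(q[...,0]>42)&(q[...,0]<60)&(q[...,1]>150)&(q[...,2]>90)&(d>0)
    m=cv2.morphologyEx(m.astype(np.uint8),cv2.MORPH_OPEN,np.ones((2,2)))>0
    v,u=np.nonzero(m); w=world(n,np.c_[u,v],d[v,u]); k=(w[:,2]>.005)&(w[:,0]<.6)
    w=w[k];u=u[k];v=v[k]; print(n,len(w),w.min(0),w.max(0)); t=w[w[:,2]>w[:,2].max()-.012]; print("top",len(t),t.mean(0),t.min(0),t.max(0))
    m=(q[...,0]>108)&(q[...,0]<125)&(q[...,1]>170)&(d>0)
    v,u=np.nonzero(m); w=world(n,np.c_[u,v],d[v,u]); k=(w[:,2]>.13)&(w[:,2]<.18)&(w[:,0]<.75)&(abs(w[:,1])<.25);w=w[k]
    print("ring",len(w),w.mean(0),w.min(0),w.max(0),u[k].mean(),v[k].mean())
E
```

```text
scene 156 [0.41517175 0.26857981 0.00879949] [0.45297117 0.30588029 0.11801954]
top 22 [0.43232733 0.28419887 0.11224867] [0.42339699 0.27627111 0.10738629] [0.43886696 0.2942802  0.11801954]
ring 40 [0.63395434 0.06022458 0.16153391] [0.61795209 0.05238458 0.15315124] [0.64452402 0.0693091  0.16827804] 324.325 218.95
top 192 [ 0.32084963 -0.0252557   0.00708397] [0.44660336 0.31481349 1.16401875]
top 1 [ 0.32084963 -0.0252557   1.16401875] [ 0.32084963 -0.0252557   1.16401875] [ 0.32084963 -0.0252557   1.16401875]
ring 36 [0.62092626 0.06061368 0.16234425] [0.61178738 0.05170926 0.15626057] [0.63726551 0.06904971 0.16804633] 229.91666666666666 182.19444444444446
```

View pics/c1.png

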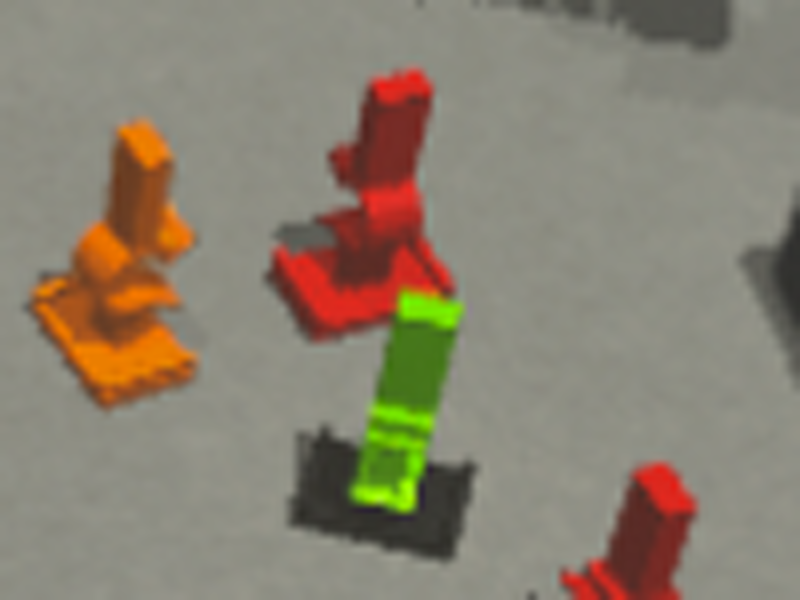

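View pics/c2.png

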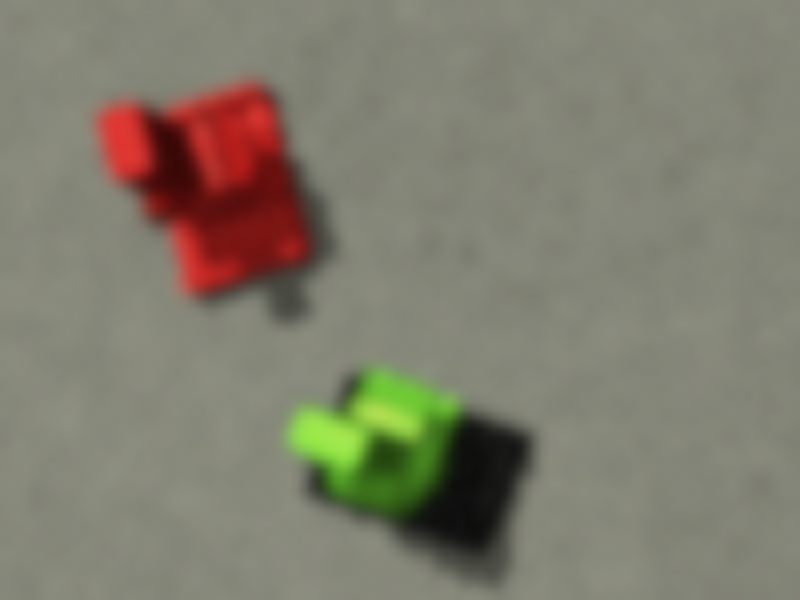

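View pics/c3.png

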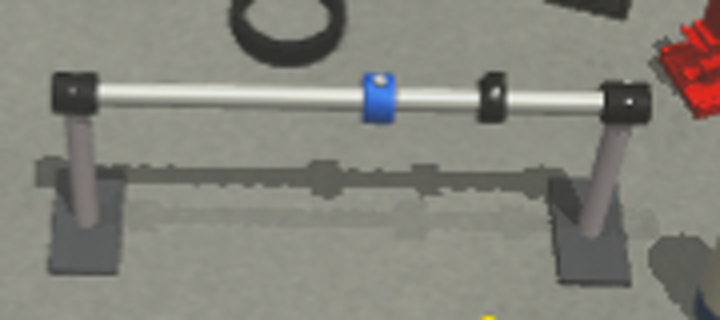

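View pics/c4.png

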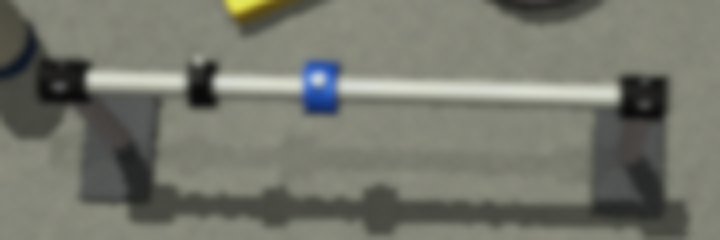

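```bash
cat >> h.py <<'E'
def tri(us,ut):
    A=[];B=[]
    for n,uv in(("scene",us),("top",ut)):
        r,i=rays(n,[uv]);c=-i['R'].T@i['t'];w=(r@i['R'])[0];w/=np.linalg.norm(w);P=np.eye(3)-np.outer(w,w);A.append(P);B.append(P@c)
    A=np.vstack(A);B=np.hstack(B);x=np.linalg.lstsq(A,B,rcond=None)[0];return x,np.linalg.norm(A@x-B)
E
python3 - <<'E'
from h import *
np.set_printoptions(precision=4,suppress=True)
for n in("scene","top"):
    i=robot.camera_info(n);print(n,-i['R'].T@i['t'])
S=dict(endR=(248.75,218.5),endL=(386.75,220.75),ring=(324.75,219.25),clamp=(353,219.5),tab=(383.8,168.6))
T=dict(endL=(165.5,180.25),endR=(311,184.25),ring=(230.25,181.75),clamp=(200.25,180.75),tab=(151,275))
for k in S:
    h=.124 if k=='tab' else .15
    print(k,tri(S[k],T[k]),atz("scene",[S[k]],h)[0],atz("top",[T[k]],h)[0])
for n in("scene","top"):
    p,d=load(n,0)
    if n=="scene": print(np.round(world(n,[(u,168) for u in range(380,389)],d[168,380:389]),3))
    else: print(np.round(world(n,[(u,274) for u in range(146,170)],d[274,146:170]),3))
# edges yaw
c1=lambda x,y:(330+x/8,130+y/8); c2=lambda x,y:(110+x/8,220+y/8)
for h,a,b in((.124,(403,290),(463,303)),(.124,(398,316),(458,330)),(.0,(290,523),(452,558)),(.0,(300,432),(472,464))):
    A,B=atz("scene",[c1(*a),c1(*b)],h);print("s",A,B,np.arctan2(*(B-A)[[1,0]])-np.pi/2,np.linalg.norm(B-A))
for h,a,b in((.01,(345,375),(535,435)),(.0,(308,495),(490,552)),(.124,(370,440),(300,408))):
    A,B=atz("top",[c2(*b),c2(*a)],h);print("t",A,B,np.arctan2(*(B-A)[[1,0]])-np.pi/2,np.linalg.norm(B-A))
E
```

```text
scene [ 1.3402 -0.1455  1.0614]
top [ 0.3208 -0.0253  1.164 ]
endR (array([ 0.5943, -0.1357,  0.1478]), np.float64(0.002403287797249024)) [ 0.5964 -0.134   0.15  ] [ 0.5935 -0.1371  0.15  ]
endL (array([0.6514, 0.2225, 0.1479]), np.float64(0.0017661340723344313)) [0.6529 0.223  0.15  ] [0.6504 0.2207 0.15  ]
ring (array([0.6259, 0.0623, 0.1499]), np.float64(0.0021490576742903356)) [0.6261 0.0638 0.15  ] [0.6257 0.0607 0.15  ]
clamp (array([0.6378, 0.1355, 0.1511]), np.float64(0.0015119445195779296)) [0.6369 0.1369 0.15  ] [0.6379 0.1346 0.15  ]
tab (array([0.4255, 0.2857, 0.1094]), np.float64(0.002792575908532171)) [0.4393 0.2812 0.124 ] [0.4237 0.2794 0.124 ]
[[ 0.427  0.275  0.115]
 [ 0.423  0.279  0.111]
 [ 0.427  0.281  0.115]
 [ 0.431  0.282  0.118]
 [ 0.424  0.289  0.11 ]
 [ 0.43   0.289  0.116]
 [ 0.429  0.293  0.115]
 [ 0.427  0.297  0.112]
 [ 0.318  0.353 -0.001]]
[[0.428 0.294 0.116]
 [0.429 0.293 0.111]
 [0.428 0.289 0.115]
 [0.427 0.286 0.118]
 [0.427 0.284 0.115]
 [0.428 0.283 0.11 ]
 [0.427 0.281 0.111]
 [0.427 0.278 0.111]
 [0.427 0.276 0.11 ]
 [0.426 0.272 0.114]
 [0.
[... 211 characters left out ...]
32 0.271 0.014]
 [0.432 0.269 0.009]
 [0.432 0.267 0.007]
 [0.432 0.266 0.003]]
s [0.4282 0.2739 0.124 ] [0.438  0.2939 0.124 ] -0.45386893488474644 0.022336543345434636
s [0.4413 0.2683 0.124 ] [0.4515 0.2881 0.124 ] -0.47477485167324085 0.022283130148283304
s [0.4301 0.2486 0.    ] [0.457 0.307 0.   ] -0.43138341689578774 0.06434039721642604
s [0.382  0.2653 0.    ] [0.4089 0.3294 0.    ] -0.39792295836948455 0.06945547212415945
t [0.4279 0.2427 0.01  ] [0.4561 0.3055 0.01  ] -0.42221486964312516 0.06884524207490555
t [0.3915 0.2634 0.    ] [0.4183 0.3237 0.    ] -0.41688308352606485 0.06602295790707177
t [0.4345 0.2873 0.124 ] [0.4221 0.2666 0.124 ] -3.678968396456601 0.024122848801406555
```

```bash
cat >> h.py <<'E'
def hang(P,x,y,yaw): 
    c,s=np.cos(yaw),np.sin(yaw); P=np.atleast_2d(P); return np.c_[x+c*P[:,0]-s*P[:,1],y+s*P[:,0]+c*P[:,1],P[:,2]]
def overlay(k,pose,hb,top,f):
    L=[]
    box=lambda x0,x1,y0,y1,z0,z1:[[(x,y0,z),(x,y1,z)] for x in(x0,x1) for z in(z0,z1)]+[[(x0,y,z),(x1,y,z)] for y in(y0,y1) for z in(z0,z1)]+[[(x,y,z0),(x,y,z1)] for x in(x0,x1) for y in(y0,y1)]
    L+=box(-22,22,-32,32,0,10)+box(-5,9,-12,12,top-50,top)
    for x,z in((13,hb+6),(13,hb-13),(26,hb+13.5),(26,hb-20.5)): L.append([(x,-12,z),(x,12,z)])
    out=[]
    for n,(cx,cy) in(("scene",(355,140)),("top",(125,240))):
        p,d=load(n,k); uv=proj(n,[[*pose[:2],.05]])[0]; cx,cy=int(uv[0]-25),int(uv[1]-30)
        im=cv2.resize(p[cy:cy+60,cx:cx+50,::-1],None,fx=8,fy=8,interpolation=cv2.INTER_CUBIC)
        for a,b in L:
            q=(proj(n,hang(np.array([a,b])/1000,*pose))-[cx,cy]+.5)*8-.5; q=q.astype(int).tolist()
            cv2.line(im,q[0],q[1],(255,0,255),1)
        out.append(im)
    cv2.imwrite(f,np.hstack(out))
E
python3 - <<'E'
from h import *
overlay(0,(.4235,.2855,-.43),47,114,"pics/o1.png")
E
```

```text
(no output)
```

View pics/o1.png

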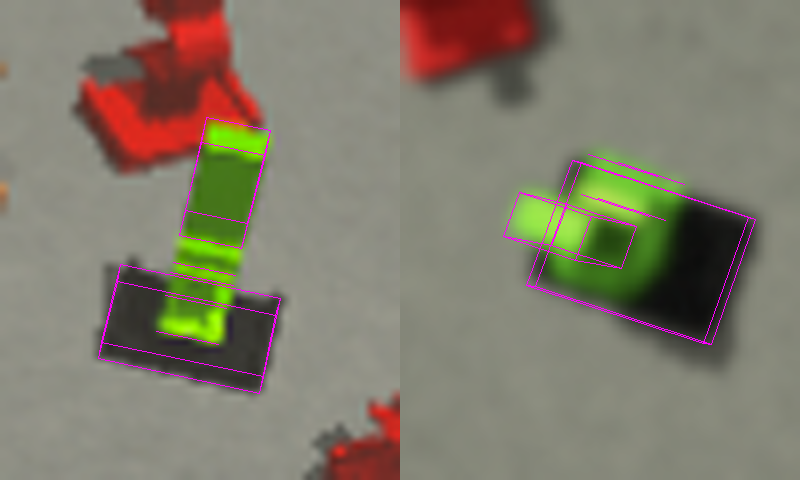

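```bash
cat >> h.py <<'E'
from scipy.spatial.transform import Rotation as Ro
np.set_printoptions(precision=4,suppress=True)
def delta(target,yaw):
    """target = TCP pos; yaw of hanger frame: jaw axis (tool z) along hanger y, tool x down; nearest half-turn"""
    s=robot.observe(); R=Ro.from_euler('xyz',s['tool_rot']).as_matrix()
    best=None
    for sg in(1,-1):
        z=sg*np.array([-np.sin(yaw),np.cos(yaw),0]);x=np.array([0,0,-1.]);y=np.cross(z,x)
        D=R.T@np.c_[x,y,z]; rv=np.degrees(Ro.from_matrix(D).as_rotvec())
        if best is None or np.linalg.norm(rv)<np.linalg.norm(best): best=rv
    return s, R.T@(np.asarray(target)-s['tool_pos']), best, R
E
python3 - <<'E'
from h import *
for n,uv in(("redA",(126.5,237.5)),("redB",None),("or",None)):
    if uv: print(n,atz("top",[uv],.114))
print(atz("top",[(148,329),(194,320),(126,240)],.114))
print("spare etc; cleaner",atz("top",[(135,154)],.15))
h=np.array([.4235,.285]);
for z in(.25,.080):
    s,dp,t,R=delta([*hang([.002,0,z],*h,-.43)[0]],-.43)
    print(dp,t)
print(R,s['qpos'])
b=atz("top",[(148,329),(194,320),(126,240)],.114)[:,:2]-h
c,s=np.cos(-.43),np.sin(-.43); print("in hanger frame",b@np.array([[c,-s],[s,c]]))
E
```

```text
redA [[0.5257 0.3378 0.114 ]]
[[0.2969 0.2984 0.114 ]
 [0.3044 0.1863 0.114 ]
 [0.5195 0.3394 0.114 ]]
spare etc; cleaner [[0.7298 0.2934 0.15  ]]
[-0.045  -0.2782 -0.0954] [ 1.3298 -0.0807 -0.0101]
[ 0.125  -0.2783 -0.0952] [ 1.3298 -0.0807 -0.0101]
[[-0.0007 -0.9184  0.3957]
 [-0.0012  0.3957  0.9184]
 [-1.      0.0002 -0.0014]] [ 1.018   0.3427  1.5249 -0.      1.2754 -0.146 ]
in hanger frame [[-0.1206 -0.0406]
 [-0.0671 -0.1394]
 [ 0.0646  0.0895]]
```

Emit:
move_arm([
  {"dp":[0,-0.03,-0.01],"turn":[0,0,0]},
  {"dp":[0,-0.06,-0.02],"turn":[0,0,0]},
  {"dp":[0,-0.09,-0.03],"turn":[0,0,0]},
  {"dp":[0,-0.13,-0.045],"turn":[1.3,0,0]},
  {"dp":[0,-0.17,-0.06],"turn":[1.3,0,0]},
  {"dp":[0,-0.21,-0.075],"turn":[1.3,0,0]},
  {"dp":[0,-0.24,-0.085],"turn":[1.3,0,0]},
  {"dp":[0.01,-0.265,-0.092],"turn":[1.3,0,0]},
  {"dp":[0.025,-0.278,-0.095],"turn":[1.3,0,0]},
  {"dp":[0.025,-0.278,-0.095],"turn":[1.3,0,0]},
], hand=0.07)

```text
time: 1.1
tool_pos: [0.4255, 0.2832, 0.1785]
tool_rot: [2.494, 1.567, -2.651]
contact_force: [0.0, 0.4, -0.2]
opening: 0.07
```

Run:
```python
from h import *
s,dp,t,R=delta([*hang([.002,0,.080],.4235,.285,-.43)[0]],-.43)
print(s['tool_pos'],s['opening'],s['contact_force'],dp,t)
p,_=snap("scene",1);crop(p,330,90,100,110,5,"pics/s1.png")
```

```text
[0.4255 0.2832 0.1785] 0.07002087267915814 [ 0.0495  0.3802 -0.1872] [0.0985 0.0003 0.0011] [-0.1215 -0.1896 -0.1438]
```

View pics/s1.png

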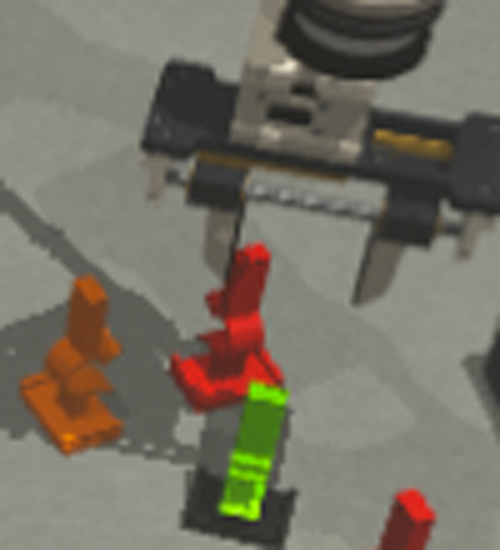

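Emit:
move_arm([
  {"dp":[0.02,0,0.001]},
  {"dp":[0.04,0,0.001]},
  {"dp":[0.06,0,0.001]},
  {"dp":[0.08,0,0.001]},
  {"dp":[0.09,0,0.001]},
  {"dp":[0.0985,0,0.001]},
  {"dp":[0.0985,0,0.001]},
])

```text
invalid input
```

Emit:
move_arm([
  {"dp":[0,0,0]},
  {"dp":[0,0,0]},
  {"dp":[0,0,0]},
  {"dp":[0,0,0]},
  {"dp":[0,0,0]},
  {"dp":[0,0,0]},
  {"dp":[0,0,0]},
  {"dp":[0,0,0]},
], hand=0.0, squeeze=30)

```text
invalid input
```

Run:
```python
from h import *
s=robot.observe(); print(s['tool_pos'],s['opening'],s['contact_force'])
p,_=snap("scene",2);crop(p,330,90,100,110,5,"pics/s2.png")
```

```text
[0.425  0.2842 0.1795] 0.07002496750973965 [ 0.1355  0.3916 -0.1217]
```

View pics/s2.png

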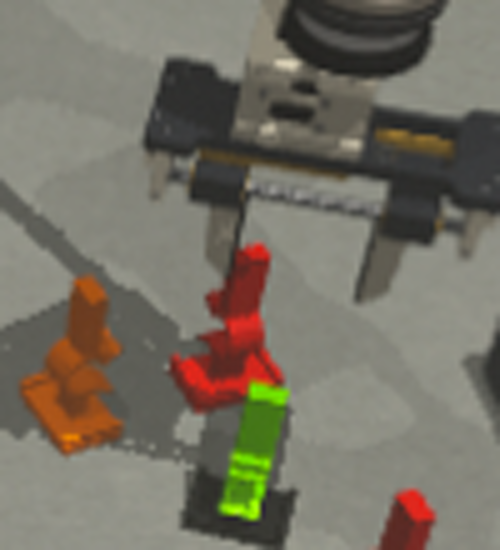

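Emit:
move_arm([
  {"dp":[0.02,0,0],"turn":[0,0,0]},
  {"dp":[0.04,0,0],"turn":[0,0,0]},
  {"dp":[0.06,0,0],"turn":[0,0,0]},
  {"dp":[0.075,0,0],"turn":[0,0,0]},
  {"dp":[0.088,0,0],"turn":[0,0,0]},
  {"dp":[0.0995,0,0],"turn":[0,0,0]},
  {"dp":[0.0995,0,0],"turn":[0,0,0]},
  {"dp":[0.0995,0,0],"turn":[0,0,0]},
])

```text
time: 2.0
tool_pos: [0.4254, 0.2855, 0.0816]
tool_rot: [-0.503, 1.57, 0.639]
contact_force: [-0.6, -0.7, 0.3]
opening: 0.0698
```

Run:
```python
from h import *
s=robot.observe(); print(s['tool_pos'],s['opening'],s['contact_force'])
p,_=snap("scene",3);crop(p,330,90,100,110,5,"pics/s3.png")
```

```text
[0.4254 0.2855 0.0816] 0.06979366319154327 [-0.5831 -0.7075  0.3147]
```

View pics/s3.png

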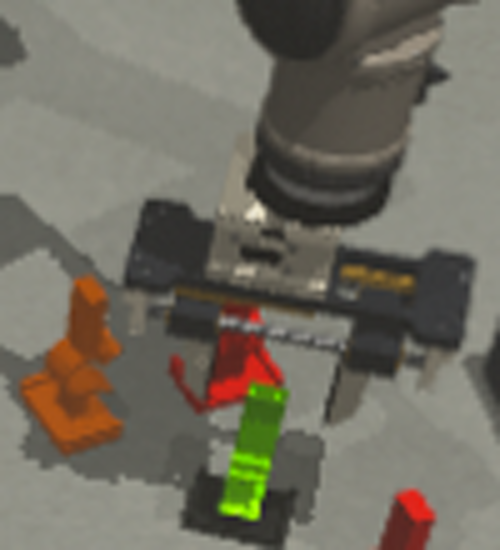

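Run:
```python
from h import *
s=robot.observe();R=Ro.from_euler('xyz',s['tool_rot']).as_matrix();p=s['tool_pos'];print(R)
for a in(.035,.054,-.035):
  for b in (-.0095,.0095): print(a,b,(proj("scene",[p+R[:,2]*a+R[:,1]*b])[0]-[330,90])*5)
```

```text
[[ 0.0012 -0.9094  0.4159]
 [ 0.0006  0.4159  0.9094]
 [-1.     -0.0008  0.0011]]
0.035 -0.0095 [313.0569 448.5361]
0.035 0.0095 [317.3863 427.1087]
0.054 -0.0095 [344.759  454.9758]
0.054 0.0095 [348.8338 433.4301]
-0.035 -0.0095 [197.9544 425.112 ]
-0.035 0.0095 [203.1954 404.1086]
```

Run:
```python
from h import *
p,d=load("scene",3)
for v in range(160,182):
    r=[]
    for u in range(390,402):
        w=world("scene",[(u,v)],d[v,u])[0] if d[v,u]>0 else np.zeros(3)
        r.append("%4d%4d%4d"%tuple(w*1000) if w[2]>.03 else "     .      ")
    print(v,"|".join(r))
p,_=snap("top",3);crop(p,110,210,100,90,8,"pics/t3.png")
```

```text
160      .      |     .      |     .      |     .      |     .      |     .      | 466 298 182| 464 302 180| 467 303 182| 469 305 184| 476 305 190| 476 308 190
161      .      |     .      |     .      |     .      |     .      |     .      |     .      |     .      | 436 320 146| 473 304 183| 475 306 185| 473 310 183
162      .      |     .      |     .      |     .      |     .      |     .      |     .      |     .      | 440 319 146| 475 304 181| 475 307 181| 474 310 180
163      .      |     .      |     .      |     .      |     .      |     .      |     .      | 437 318 140| 450 314 153| 475 305 177| 474 308 176| 475 310 177
164      .      |     .      |     .      |     .      |     .      |     .      |     .      | 444 316 142| 450 315 148| 452 318 150| 475 308 173| 475 311 173
165      .      |     .      |     .      |     .      |     .      |     .      |     .      | 448 314 142| 454 314 149| 452 318 146| 454 320 148| 455 323 148
166      .      |     .      |     .      |     .      |     .      |     .      |     .      | 446 316 137| 452 316 142| 450 320 139| 453 3
[... 1713 characters left out ...]
 |     .      |     .      |     .      |     .      |     .      
178      .      |     .      |     .      |     .      |     .      |     .      |     .      |     .      |     .      |     .      |     .      |     .      
179      .      |     .      |     .      |     .      |     .      |     .      |     .      |     .      |     .      |     .      |     .      |     .      
180      .      |     .      |     .      |     .      |     .      |     .      |     .      |     .      |     .      |     .      |     .      |     .      
181      .      |     .      |     .      |     .      |     .      |     .      |     .      |     .      |     .      |     .      |     .      |     .
```

View pics/t3.png

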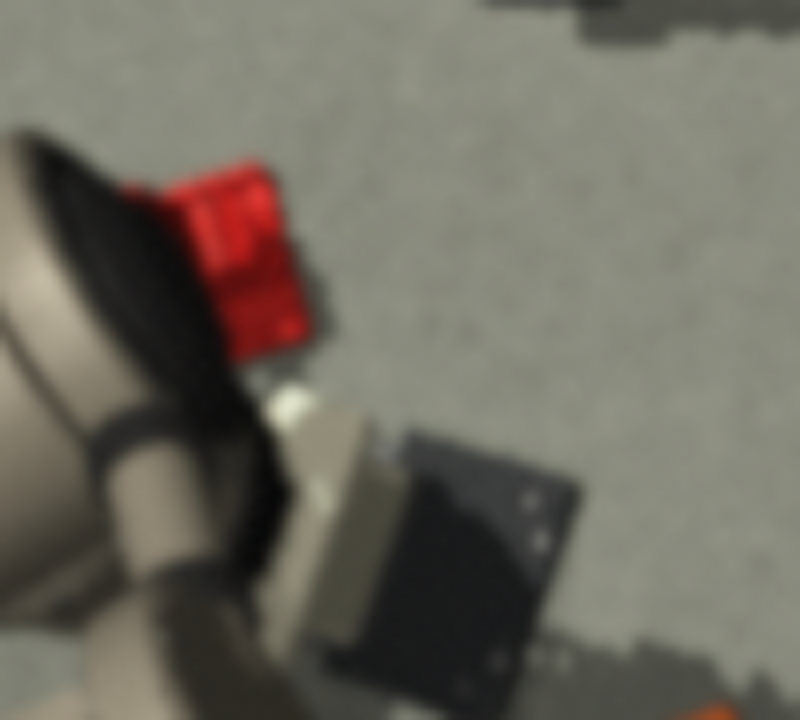

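Emit:
move_arm([
  {"dp":[0,0,0],"turn":[0,0,0]},
  {"dp":[0,0,0],"turn":[0,0,0]},
  {"dp":[0,0,0],"turn":[0,0,0]},
  {"dp":[0,0,0],"turn":[0,0,0]},
  {"dp":[0,0,0],"turn":[0,0,0]},
  {"dp":[0,0,0],"turn":[0,0,0]},
], hand=0.0, squeeze=30)

```text
time: 2.7
tool_pos: [0.4255, 0.2849, 0.081]
tool_rot: [0.161, 1.571, 1.302]
contact_force: [-0.9, -0.2, -0.9]
opening: 0.0268
```

Run:
```python
from h import *
s=robot.observe(); print(s['tool_pos'],s['opening'],s['contact_force'])
p,_=snap("scene",4);crop(p,350,110,70,80,8,"pics/s4.png")
```

```text
[0.4255 0.2849 0.081 ] 0.026846167463183825 [-0.8836 -0.1843 -0.8837]
```

View pics/s4.png

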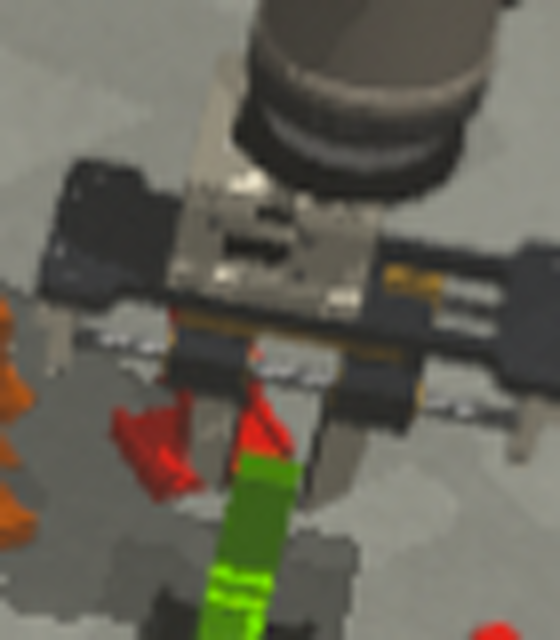

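Run:
```python
from h import *
p,d=load("scene",4)
for v in range(163,182):
    r=[]
    for u in range(374,396):
        w=world("scene",[(u,v)],d[v,u])[0] if d[v,u]>0 else np.zeros(3)
        r.append("%4d%4d"%tuple(w[[0,2]]*1000) if w[2]>.03 else "    .   ")
    print(v,"|".join(r))
```

```text
163  423 135| 425 136| 427 139| 425 136| 426 137| 426 136|    .   |    .   |    .   |    .   |    .   |    .   |    .   |    .   |    .   |    .   | 442 148| 441 146| 442 147| 443 147| 468 173| 468 172
164  421 129| 425 132| 426 133| 424 131| 428 134| 426 132|    .   |    .   |    .   |    .   |    .   |    .   |    .   |    .   |    .   | 442 144| 440 141| 442 143| 442 142| 443 143| 446 146| 447 146
165  422 125| 422 125| 426 129| 423 125| 431 133| 428 130|    .   |    .   |    .   |    .   |    .   |    .   |    .   |    .   |    .   | 440 138| 444 141| 443 140| 444 140| 445 141| 444 140| 445 140
166  421 120| 425 124| 427 126| 426 124| 428 126| 429 126|    .   |    .   |    .   |    .   |    .   |    .   |    .   |    .   |    .   | 438 132| 442 135| 442 135| 447 139| 443 135| 445 137| 450 141
167  423 118| 424 118| 428 123| 428 122| 427 121|    .   | 424 117| 423 116| 420 112| 421 112| 421 111|    .   |    .   |    .   |    .   | 436 125| 440 129| 443 132| 446 134| 447 135| 448 135|    .   
168  426 117| 421 112| 424 114| 427 117| 423 113|    .   | 426 115| 423 111| 425 113| 429 
[... 2034 characters left out ...]
   .   |    .   |    .   |    .   |    .   |    .   |    .   |    .   |    .   |    .   |    .   
179     .   |    .   |    .   | 426  68| 427  68| 429  69| 430  70| 435  75| 433  72| 436  75| 438  77|    .   |    .   |    .   |    .   |    .   |    .   |    .   |    .   |    .   |    .   |    .   
180     .   |    .   |    .   | 429  66| 428  65| 430  66| 430  65| 430  66| 434  69| 435  70| 435  70|    .   |    .   |    .   |    .   |    .   |    .   |    .   |    .   |    .   |    .   |    .   
181     .   |    .   |    .   | 435  68| 430  62| 433  65| 432  63| 433  64| 432  62| 439  69| 442  73|    .   |    .   |    .   |    .   |    .   |    .   |    .   |    .   |    .   |    .   |    .
```

Emit:
move_arm([
  {"dp":[0,0,0],"turn":[0,0,0]},
  {"dp":[0,0,0],"turn":[0,0,0]},
  {"dp":[0,0,0],"turn":[0,0,0]},
  {"dp":[0,0,0],"turn":[0,0,0]},
])

```text
time: 3.15
tool_pos: [0.4254, 0.285, 0.081]
tool_rot: [0.664, 1.571, 1.805]
contact_force: [-0.4, -0.4, -0.0]
opening: 0.0234
```

Emit:
move_arm([
  {"dp":[0,0,0],"turn":[0,0,0]},
  {"dp":[0,0,0],"turn":[0,0,0]},
  {"dp":[0.004,0,0],"turn":[0,0,0]},
  {"dp":[0.008,0,0],"turn":[0,0,0]},
  {"dp":[0.008,0,0],"turn":[0,0,0]},
], hand=0.045)

```text
time: 3.65
tool_pos: [0.425, 0.2847, 0.0723]
tool_rot: [2.429, 1.569, -2.713]
contact_force: [0.0, -0.7, -0.3]
opening: 0.0451
```

Emit:
move_arm([
  {"dp":[0,0,0],"turn":[0,0,0]},
  {"dp":[0,0,0],"turn":[0,0,0]},
  {"dp":[0,0,0],"turn":[0,0,0]},
  {"dp":[0,0,0],"turn":[0,0,0]},
  {"dp":[0,0,0],"turn":[0,0,0]},
  {"dp":[0,0,0],"turn":[0,0,0]},
  {"dp":[0,0,0],"turn":[0,0,0]},
], hand=0.0, squeeze=40)

```text
time: 4.35
tool_pos: [0.4255, 0.285, 0.0731]
tool_rot: [-0.587, 1.57, 0.555]
contact_force: [0.4, 0.4, 1.4]
opening: 0.0236
```

Run:
```python
from h import *
s=robot.observe(); print(s['tool_pos'],s['opening'],s['contact_force'])
p,_=snap("scene",5);crop(p,350,110,70,80,8,"pics/s5.png")
overlay(5,(.4235,.285,-.43),47,114,"pics/o5.png")
```

```text
[0.4255 0.285  0.0731] 0.023564019279840958 [0.366  0.386  1.3961]Traceback (most recent call last):
  File "<stdin>", line 4, in <module>
  File "h.py", line 34, in overlay
    p,d=load(n,k); uv=proj(n,[[*pose[:2],.05]])[0]; cx,cy=int(uv[0]-25),int(uv[1]-30)
        ~~~~^^^^^
  File "h.py", line 3, in load
    def load(n,k): z=np.load(f"pics/{n}{k}.npz"); return z['p'],z['d']
                     ~~~~~~~^^^^^^^^^^^^^^^^^^^^
    fid = stack.enter_context(open(os.fspath(file), "rb"))
                              ~~~~^^^^^^^^^^^^^^^^^^^^^^^
FileNotFoundError: [Errno 2] No such file or directory: 'pics/top5.npz'
```

View pics/s5.png

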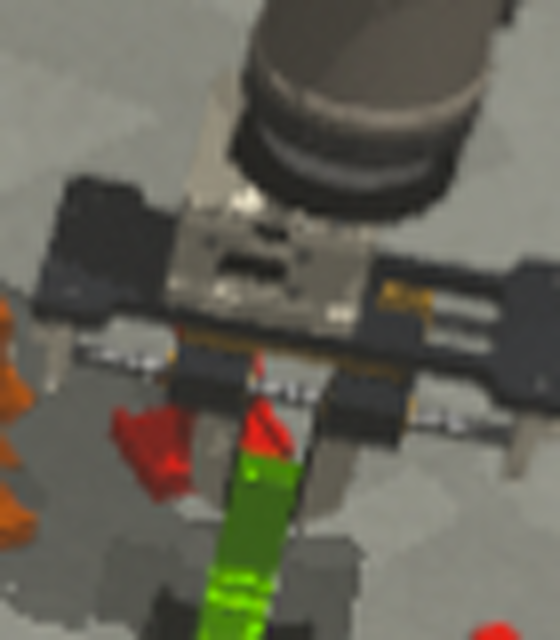

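Emit:
move_arm([
  {"dp":[-0.005,0,0],"turn":[0,0,0]},
  {"dp":[-0.015,0,0],"turn":[0,0,0]},
  {"dp":[-0.03,0,0],"turn":[0,0,0]},
  {"dp":[-0.05,0,0],"turn":[0,0,0]},
  {"dp":[-0.07,0,0],"turn":[0,0,0]},
  {"dp":[-0.09,0,0],"turn":[0,0,0]},
  {"dp":[-0.1,0,0],"turn":[0,0,0]},
  {"dp":[-0.107,0,0],"turn":[0,0,0]},
  {"dp":[-0.107,0,0],"turn":[0,0,0]},
  {"dp":[-0.107,0,0],"turn":[0,0,0]},
])

```text
time: 5.4
tool_pos: [0.425, 0.2847, 0.1794]
tool_rot: [2.395, 1.57, -2.747]
contact_force: [0.3, -0.3, -1.3]
opening: 0.0234
```

Run:
```python
from h import *
s=robot.observe(); print(s['tool_pos'],s['opening'],s['contact_force'])
p,_=snap("scene",6);crop(p,340,80,90,90,7,"pics/s6.png")
# rail
e=np.array([.5943,-.1357]);f=np.array([.6514,.2225]);u=(f-e)/np.linalg.norm(f-e);print(np.linalg.norm(f-e),np.arctan2(u[1],u[0])-np.pi/2)
for nm,X in(("ring",(.6259,.0623)),("clamp",(.6378,.1355)),("mid",(e+f)/2)):
    w=np.array(X)-e; print(nm,w@u-.18136, w@np.array([u[1],-u[0]]))
```

```text
[0.425  0.2847 0.1794] 0.023427971788593092 [ 0.3306 -0.3252 -1.3276]
0.36272255237302237 -0.15807813395376802
ring 0.019145757152940535 3.672228239699006e-05
clamp 0.09330637888438567 0.0002651613454161474
mid 1.2761865111898807e-06 -4.688391510873595e-18
```

View pics/s6.png

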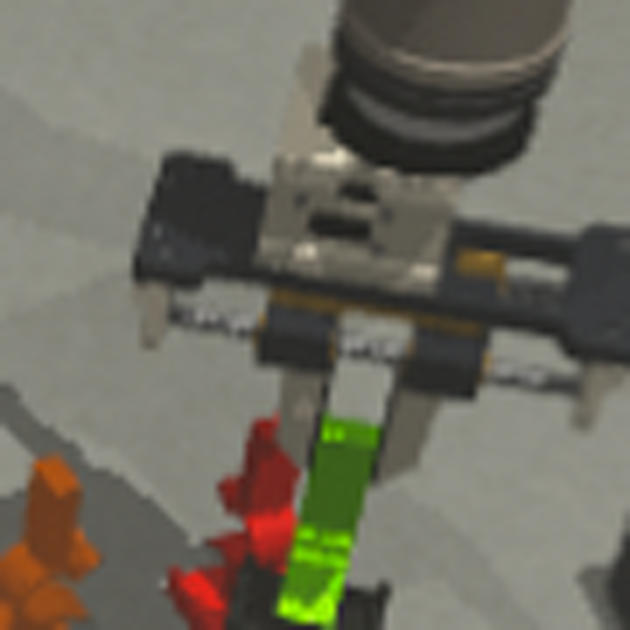

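```bash
cat >> h.py <<'E'
MID=np.array([.62285,.0434]);U=np.array([.1574,.9875]);N=np.array([.9875,-.1574]);RY=-.158
def rail(s,n): return MID+s*U+n*N   # bore at bar frame
E
python3 - <<'E'
from h import *
b=rail(-.041,-.055)
s,dp,t,R=delta([*hang([.002,0,.1797],*b,RY)[0]],RY);print(b,dp,t)
E
```

```text
[0.5621 0.0116] [-0.0006 -0.2403 -0.1907] [-15.5581  -0.0642  -0.0739]
```

Emit:
move_arm([
  {"dp":[0,-0.02,-0.016],"turn":[-1,0,0]},
  {"dp":[0,-0.045,-0.036],"turn":[-3,0,0]},
  {"dp":[0,-0.075,-0.06],"turn":[-5,0,0]},
  {"dp":[0,-0.105,-0.083],"turn":[-7,0,0]},
  {"dp":[0,-0.135,-0.107],"turn":[-9,0,0]},
  {"dp":[0,-0.165,-0.131],"turn":[-11,0,0]},
  {"dp":[0,-0.19,-0.151],"turn":[-13,0,0]},
  {"dp":[0,-0.215,-0.171],"turn":[-15,0,0]},
  {"dp":[0,-0.232,-0.184],"turn":[-15.6,0,0]},
  {"dp":[0,-0.2403,-0.1907],"turn":[-15.6,0,0]},
])

```text
time: 6.45
tool_pos: [0.5648, 0.0097, 0.1789]
tool_rot: [1.698, 1.569, 3.11]
contact_force: [0.2, 0.0, -1.5]
opening: 0.0237
```

Emit:
move_arm([
  {"dp":[0,0,0],"turn":[0,0,0]},
  {"dp":[0,0,0],"turn":[0,0,0]},
  {"dp":[0,0,0],"turn":[0,0,0]},
])

```text
time: 6.75
tool_pos: [0.564, 0.0127, 0.1799]
tool_rot: [1.02, 1.57, 2.435]
contact_force: [-0.4, -0.1, -2.5]
opening: 0.0239
```

Run:
```python
from h import *
s,dp,t,R=delta([*hang([.002,0,.1797],*rail(-.041,-.055),RY)[0]],RY);print(s['tool_pos'],s['contact_force'],dp,t)
p,_=snap("scene",7);crop(p,230,130,180,140,4,"pics/s7.png")
p,_=snap("top",7);crop(p,180,140,150,110,5,"pics/t7.png")
```

```text
[0.564  0.0127 0.1799] [-0.4116 -0.0512 -2.4912] [ 0.0002 -0.0003 -0.0014] [ 0.1074  0.0218 -0.0356]
```

View pics/s7.png

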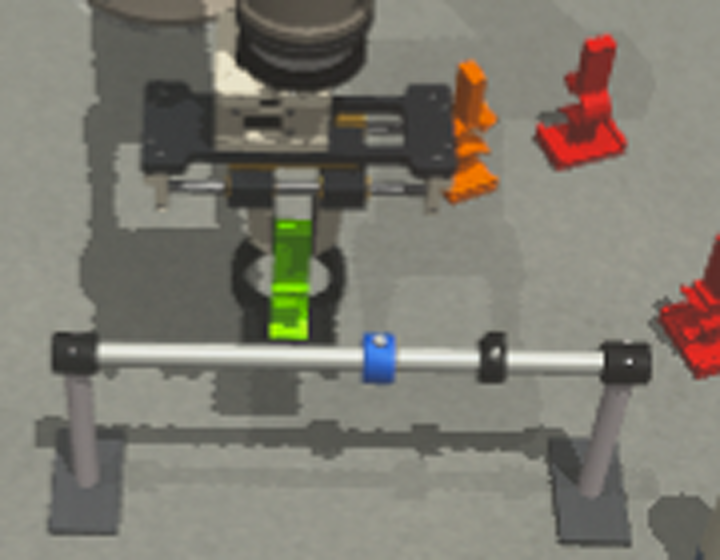

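View pics/t7.png

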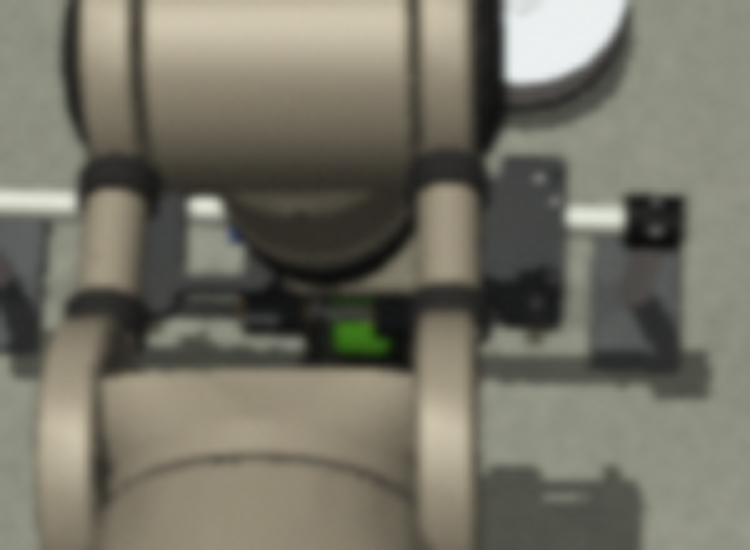

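```bash
cat >> h.py <<'E'
def ov2(k,pose,zu,f,x0,y0,w,h,s=8):
    p,d=load("scene",k); im=cv2.resize(p[y0:y0+h,x0:x0+w,::-1],None,fx=s,fy=s,interpolation=cv2.INTER_CUBIC)
    L=[]
    for x,z in((-5,114),(9,114),(9,67),(13,53),(13,57),(13,34),(26,60.5),(26,26.5),(22,10),(22,0)):
        b=32 if z<=10 else 12; L.append([(x,-b,z),(x,b,z)])
    L+=[[(9,b,64),(9,b,114)] for b in(-12,12)]
    for a,b in L:
        q=(proj("scene",hang(np.array([a,b])/1000+[0,0,zu],*pose))-[x0,y0]+.5)*s-.5;q=q.astype(int).tolist();cv2.line(im,q[0],q[1],(255,0,255),1)
    for s0 in(-.16,.15):pass
    for n,z in((0,.158),(0.008,.15),(-.005,.144)):
        A=[[*rail(a,n),z] for a in(-.15,.15)]; q=((proj("scene",A)-[x0,y0]+.5)*s-.5).astype(int).tolist();cv2.line(im,q[0],q[1],(0,0,255),1)
    cv2.imwrite(f,im)
E
python3 - <<'E'
from h import *
s=robot.observe()
b=s['tool_pos'][:2]-.002*N
ov2(7,(*b,RY),.1799-.0731,"pics/o7.png",275,170,60,60,10)
E
```

```text
(no output)
```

View pics/o7.png

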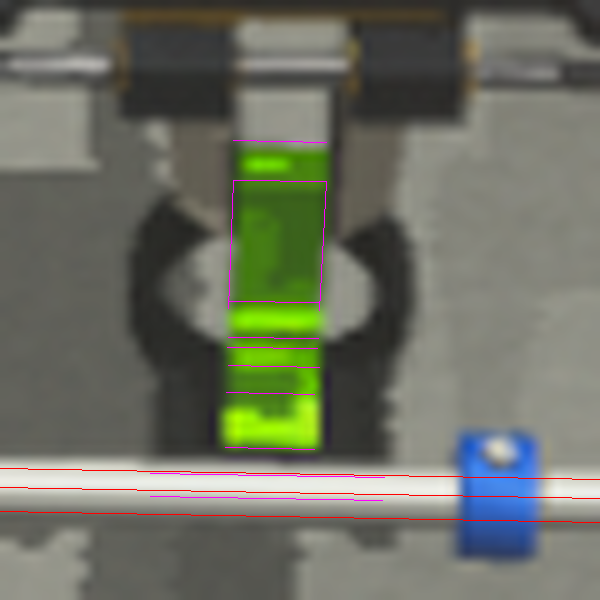

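Emit:
move_arm([
  {"dp":[0,-0.008,0],"turn":[0,0,0]},
  {"dp":[0,-0.016,0],"turn":[0,0,0]},
  {"dp":[0,-0.022,0],"turn":[0,0,0]},
  {"dp":[0,-0.027,0],"turn":[0,0,0]},
  {"dp":[0,-0.032,0],"turn":[0,0,0]},
  {"dp":[0,-0.036,0],"turn":[0,0,0]},
  {"dp":[0,-0.038,0],"turn":[0,0,0]},
])

```text
time: 7.55
tool_pos: [0.6024, 0.0054, 0.1799]
tool_rot: [0.853, 1.571, 2.266]
contact_force: [0.4, 0.3, -1.3]
opening: 0.0234
```

Emit:
move_arm([
  {"dp":[0,-0.002,0],"turn":[0,0,0]},
  {"dp":[0,-0.004,0],"turn":[0,0,0]},
  {"dp":[0,-0.006,0],"turn":[0,0,0]},
])

```text
time: 7.85
tool_pos: [0.608, 0.0046, 0.1801]
tool_rot: [-0.438, 1.571, 0.975]
contact_force: [0.5, -0.4, -2.0]
opening: 0.0236
```

Emit:
move_arm([
  {"dp":[0,-0.002,0],"turn":[0,0,0]},
  {"dp":[0,-0.004,0],"turn":[0,0,0]},
  {"dp":[0,-0.006,0],"turn":[0,0,0]},
])

```text
time: 8.15
tool_pos: [0.6141, 0.0036, 0.18]
tool_rot: [-0.853, 1.571, 0.561]
contact_force: [-0.0, -0.4, -1.9]
opening: 0.0237
```

Run:
```python
from h import *
s=robot.observe()
b=s['tool_pos'][:2]-.002*N; print(s['tool_pos'],s['contact_force'],"n,s:",(b-MID)@N,(b-MID)@U)
snap("scene",8)
ov2(8,(*b,RY),s['tool_pos'][2]-.0731,"pics/o8.png",275,180,60,60,10)
```

```text
[0.6141 0.0036 0.18  ] [-0.0446 -0.3752 -1.9072] n,s: -0.004430678560236496 -0.04064793010804489
```

View pics/o8.png

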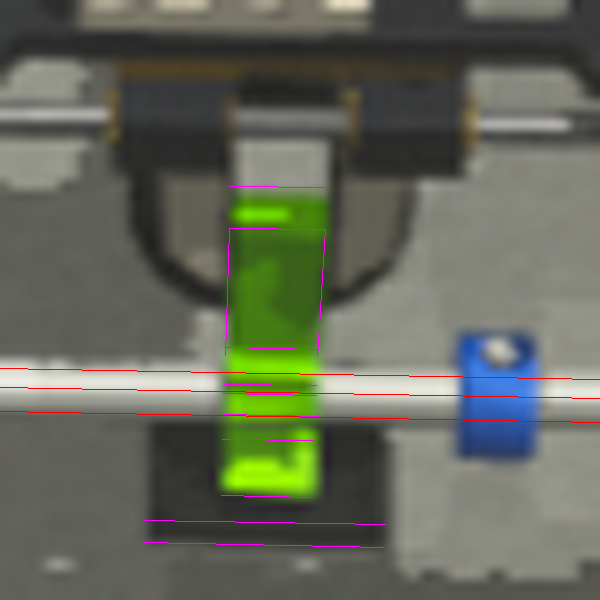

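Emit:
move_arm([
  {"dp":[0,-0.001,0],"turn":[0,0,0]},
  {"dp":[0,-0.002,0],"turn":[0,0,0]},
  {"dp":[0,-0.003,0],"turn":[0,0,0]},
])

```text
time: 8.5
tool_pos: [0.6169, 0.0032, 0.18]
tool_rot: [0.071, 1.571, 1.484]
contact_force: [-0.7, -0.3, -2.4]
opening: 0.0234
```

Emit:
move_arm([
  {"dp":[0,-0.001,0],"turn":[0,0,0]},
  {"dp":[0,-0.0015,0],"turn":[0,0,0]},
])

```text
time: 8.7
tool_pos: [0.6184, 0.0029, 0.18]
tool_rot: [-0.626, 1.571, 0.787]
contact_force: [-0.1, 0.3, -1.1]
opening: 0.0238
```

Emit:
move_arm([
  {"dp":[0,-0.001,0],"turn":[0,0,0]},
  {"dp":[0,-0.0015,0],"turn":[0,0,0]},
])

```text
time: 8.9
tool_pos: [0.6199, 0.0027, 0.18]
tool_rot: [-0.735, 1.571, 0.679]
contact_force: [-0.1, -0.4, -1.6]
opening: 0.0234
```

Emit:
move_arm([
  {"dp":[0,-0.001,0],"turn":[0,0,0]},
  {"dp":[0,-0.001,0],"turn":[0,0,0]},
])

```text
time: 9.1
tool_pos: [0.6207, 0.0026, 0.1799]
tool_rot: [1.429, 1.57, 2.843]
contact_force: [-0.3, -0.6, -2.3]
opening: 0.0237
```

Emit:
move_arm([
  {"dp":[0,-0.001,0],"turn":[0,0,0]},
  {"dp":[0,-0.001,0],"turn":[0,0,0]},
])

```text
time: 9.3
tool_pos: [0.6213, 0.0025, 0.1797]
tool_rot: [1.539, 1.569, 2.953]
contact_force: [-2.6, -0.2, -1.1]
opening: 0.0237
```

Emit:
move_arm([
  {"dp":[0,-0.001,0],"turn":[0,0,0]},
  {"dp":[0,-0.001,0],"turn":[0,0,0]},
])

```text
time: 9.5
tool_pos: [0.6219, 0.0024, 0.1796]
tool_rot: [1.57, 1.568, 2.984]
contact_force: [-4.2, 1.3, -2.5]
opening: 0.0236
```

Emit:
move_arm([
  {"dp":[0,0.002,0],"turn":[0,0,0]},
  {"dp":[0,0.004,0],"turn":[0,0,0]},
  {"dp":[0,0.0055,0],"turn":[0,0,0]},
  {"dp":[0.002,0.0055,0],"turn":[0,0,0]},
  {"dp":[0.004,0.0055,0],"turn":[0,0,0]},
  {"dp":[0.005,0.0055,0],"turn":[0,0,0]},
])

```text
time: 10.1
tool_pos: [0.6174, 0.0031, 0.1748]
tool_rot: [-1.136, 1.571, 0.278]
contact_force: [0.5, -0.3, -1.7]
opening: 0.0236
```

Emit:
move_arm([
  {"dp":[0.001,0,0],"turn":[0,0,0]},
  {"dp":[0.002,0,0],"turn":[0,0,0]},
])

```text
time: 10.3
tool_pos: [0.6174, 0.0031, 0.1729]
tool_rot: [-0.33, 1.571, 1.084]
contact_force: [1.3, -0.3, -1.4]
opening: 0.0234
```

Emit:
move_arm([
  {"dp":[0.001,0,0],"turn":[0,0,0]},
  {"dp":[0.001,0,0],"turn":[0,0,0]},
])

```text
time: 10.5
tool_pos: [0.6173, 0.0031, 0.1718]
tool_rot: [1.236, 1.571, 2.65]
contact_force: [-0.4, -0.3, -0.7]
opening: 0.0235
```

Emit:
move_arm([
  {"dp":[0.0007,0,0],"turn":[0,0,0]},
  {"dp":[0.0007,0,0],"turn":[0,0,0]},
])

```text
time: 10.7
tool_pos: [0.6173, 0.0031, 0.1713]
tool_rot: [0.766, 1.571, 2.18]
contact_force: [-0.4, 0.0, -1.6]
opening: 0.0236
```

Emit:
move_arm([
  {"dp":[0.0005,0,0],"turn":[0,0,0]},
  {"dp":[0.0005,0,0],"turn":[0,0,0]},
])

```text
time: 10.9
tool_pos: [0.6174, 0.0031, 0.1711]
tool_rot: [-1.288, 1.57, 0.125]
contact_force: [-0.8, 0.4, 1.0]
opening: 0.0235
```

Run:
```python
from h import *
s=robot.observe()
b=s['tool_pos'][:2]-.002*N; print(s['tool_pos'],s['contact_force'],"n,s:",(b-MID)@N,(b-MID)@U)
snap("scene",9)
ov2(9,(*b,RY),s['tool_pos'][2]-.0731,"pics/o9.png",275,170,70,60,10)
```

```text
[0.6174 0.0031 0.1711] [-0.8265  0.44    0.956 ] n,s: -0.001020568502039781 -0.04060793145794357
```

View pics/o9.png

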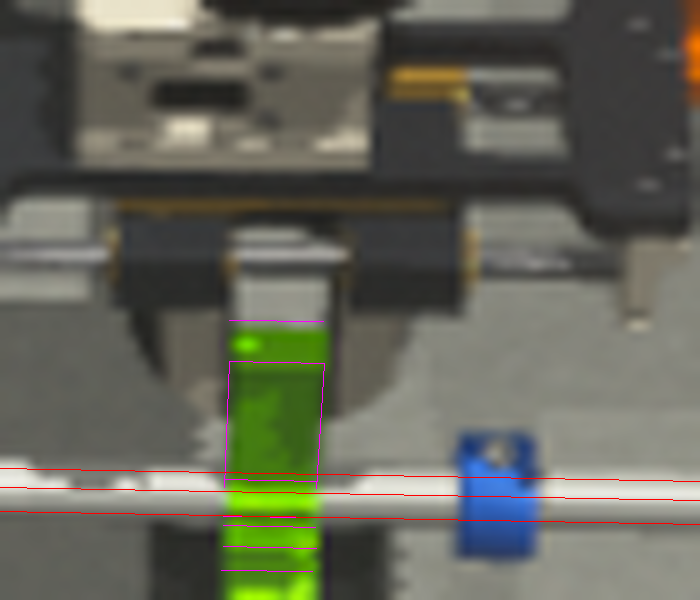

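Emit:
move_arm([
  {"dp":[0,0,0.003],"turn":[0,0,0]},
  {"dp":[0,0,0.006],"turn":[0,0,0]},
  {"dp":[0,0,0.009],"turn":[0,0,0]},
  {"dp":[0,0,0.012],"turn":[0,0,0]},
  {"dp":[0,0,0.015],"turn":[0,0,0]},
  {"dp":[0,0,0.018],"turn":[0,0,0]},
  {"dp":[0,0,0.021],"turn":[0,0,0]},
  {"dp":[0,0,0.024],"turn":[0,0,0]},
  {"dp":[0,0,0.027],"turn":[0,0,0]},
  {"dp":[0,0,0.03],"turn":[0,0,0]},
])

```text
time: 11.95
tool_pos: [0.6222, 0.0328, 0.171]
tool_rot: [-1.975, 1.57, -0.561]
contact_force: [-0.3, -3.6, 3.7]
opening: 0.0236
```

```bash
cat >> h.py <<'E'
def st():
    s=robot.observe(); b=s['tool_pos'][:2]-.002*N;f=s['contact_force']
    R=Ro.from_euler('xyz',s['tool_rot']).as_matrix()
    print("t",s['time'],"z %.4f n %.4f s %.4f"%(s['tool_pos'][2],(b-MID)@N,(b-MID)@U),"Fs %.1f Fn %.1f Fz %.1f"%(f[:2]@U,f[:2]@N,f[2]),"tq",s['torque'],"open %.4f"%s['opening'],"jaw",R[:,2]@[*U,0],R[2,2])
E
python3 -c "
from h import *
st()"
```

```text
t 11.95 z 0.1710 n -0.0010 s -0.0106 Fs -3.6 Fn 0.3 Fz 3.7 tq [-0.7099  0.1995 -0.0044] open 0.0236 jaw 0.9999651534178595 -0.0001730733178120225
```

Emit:
move_arm([
  {"dp":[-0.0003,0,0.001],"turn":[0,0,0]},
  {"dp":[-0.0004,0,0.003],"turn":[0,0,0]},
])

```text
time: 12.15
tool_pos: [0.6225, 0.0359, 0.1711]
tool_rot: [0.669, 1.57, 2.082]
contact_force: [-0.3, -2.0, 0.9]
opening: 0.0238
```

```bash
python3 -c "
from h import *
st()
p,_=snap('scene',10)
crop(p,280,165,90,80,8,'pics/s10.png')"
```

```text
t 12.15 z 0.1711 n -0.0012 s -0.0074 Fs -2.1 Fn -0.0 Fz 0.9 tq [-0.457   0.0162  0.0213] open 0.0238 jaw 0.999965131937416 0.00029969338614616037
```

View pics/s10.png

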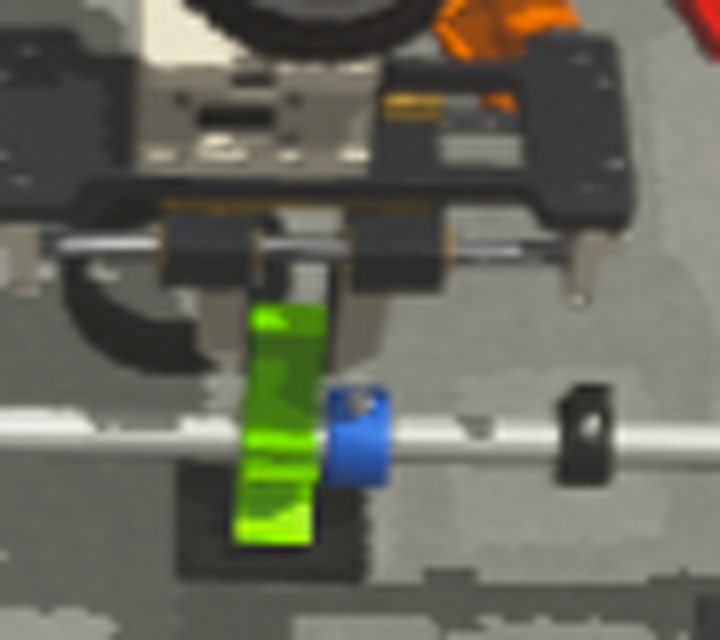

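Emit:
move_arm([
  {"dp":[0,0,0.003],"turn":[0,0,0]},
  {"dp":[0,0,0.006],"turn":[0,0,0]},
  {"dp":[0,0,0.009],"turn":[0,0,0]},
  {"dp":[0,0,0.012],"turn":[0,0,0]},
  {"dp":[0,0,0.015],"turn":[0,0,0]},
])

```text
time: 12.7
tool_pos: [0.6248, 0.0501, 0.1711]
tool_rot: [2.861, 1.57, -2.009]
contact_force: [-1.5, -5.1, 1.3]
opening: 0.0235
```

```bash
python3 -c "
from h import *
st()
p,_=snap('scene',11)
crop(p,280,165,90,80,8,'pics/s11.png')"
```

```text
t 12.7 z 0.1711 n -0.0012 s 0.0070 Fs -5.3 Fn -0.7 Fz 1.3 tq [-1.0649  0.1435  0.0864] open 0.0235 jaw 0.999964788298338 -0.0009825888507091762
```

View pics/s11.png

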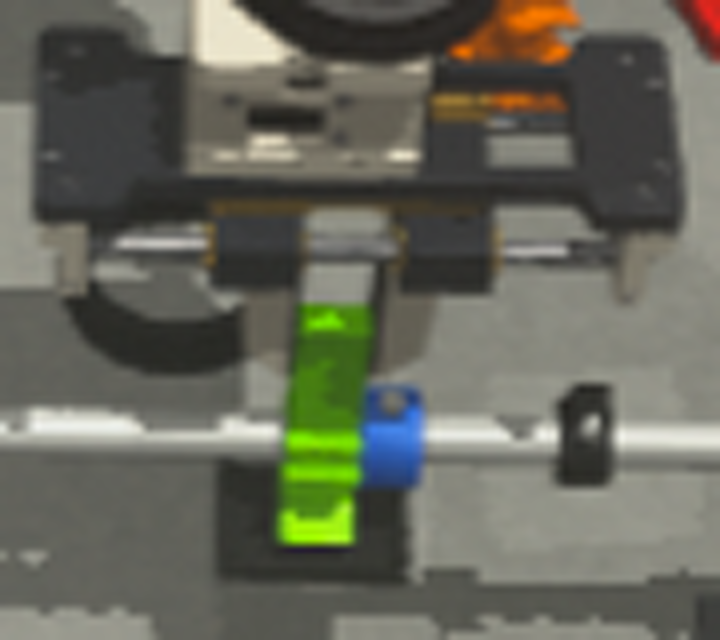

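Emit:
move_arm([
  {"dp":[0,0,0.003],"turn":[0,0,0]},
  {"dp":[0,0,0.006],"turn":[0,0,0]},
  {"dp":[0,0,0.009],"turn":[0,0,0]},
  {"dp":[0,0,0.012],"turn":[0,0,0]},
  {"dp":[0,0,0.015],"turn":[0,0,0]},
  {"dp":[0,0,0.018],"turn":[0,0,0]},
  {"dp":[0,0,0.021],"turn":[0,0,0]},
  {"dp":[0,0,0.024],"turn":[0,0,0]},
  {"dp":[0,0,0.027],"turn":[0,0,0]},
  {"dp":[0,0,0.03],"turn":[0,0,0]},
])

```text
time: 13.75
tool_pos: [0.6296, 0.0805, 0.1711]
tool_rot: [0.663, 1.571, 2.076]
contact_force: [0.3, -4.6, -0.3]
opening: 0.0239
```

```bash
python3 -c "
from h import *
st()
p,_=snap('scene',12)
crop(p,280,165,90,80,8,'pics/s12.png')"
```

```text
t 13.75 z 0.1711 n -0.0012 s 0.0377 Fs -4.5 Fn 1.0 Fz -0.3 tq [-1.0063 -0.0442  0.079 ] open 0.0239 jaw 0.9999650680299675 0.00013215841807046047
```

View pics/s12.png

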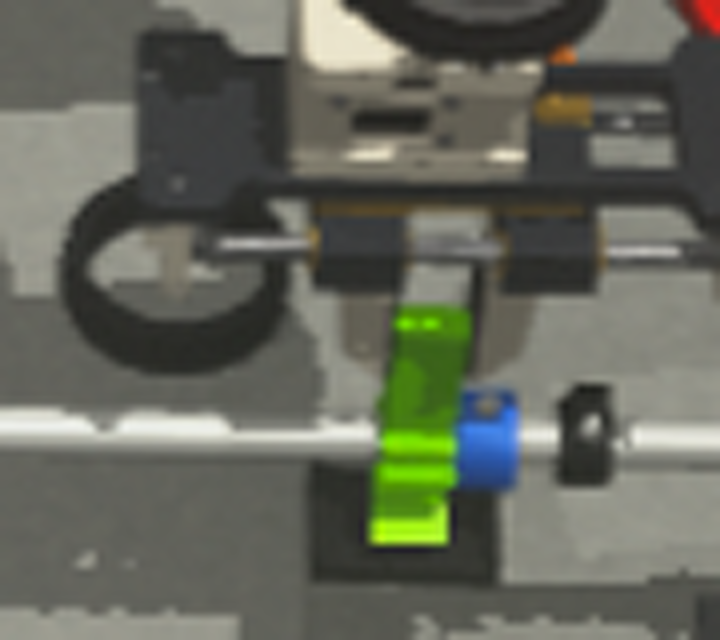

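Emit:
move_arm([
  {"dp":[0,0,0.002],"turn":[0,0,0]},
  {"dp":[0,0,0.004],"turn":[0,0,0]},
  {"dp":[0,0,0.006],"turn":[0,0,0]},
  {"dp":[0,0,0.008],"turn":[0,0,0]},
  {"dp":[0,0,0.009],"turn":[0,0,0]},
])

```text
time: 14.3
tool_pos: [0.631, 0.0893, 0.1711]
tool_rot: [0.34, 1.571, 1.753]
contact_force: [-0.4, -4.2, -1.2]
opening: 0.0238
```

Emit:
move_arm([
  {"dp":[0,0,0.0005],"turn":[0,0,0]},
  {"dp":[0,0,0.001],"turn":[0,0,0]},
])

```text
time: 14.5
tool_pos: [0.6311, 0.0901, 0.1712]
tool_rot: [0.874, 1.571, 2.288]
contact_force: [-0.3, -4.7, -1.2]
opening: 0.024
```

Emit:
move_arm([
  {"dp":[0,0,0.0005],"turn":[0,0,0]},
  {"dp":[0,0,0.001],"turn":[0,0,0]},
])

```text
time: 14.7
tool_pos: [0.6312, 0.091, 0.1711]
tool_rot: [1.202, 1.571, 2.615]
contact_force: [-0.0, -3.1, -1.2]
opening: 0.0234
```

Emit:
move_arm([
  {"dp":[0,0,0.0005],"turn":[0,0,0]},
  {"dp":[0,0,0.001],"turn":[0,0,0]},
])

```text
time: 14.9
tool_pos: [0.6314, 0.0921, 0.1711]
tool_rot: [1.092, 1.571, 2.505]
contact_force: [0.2, -4.1, -1.4]
opening: 0.0237
```

Emit:
move_arm([
  {"dp":[0,0,0.0005],"turn":[0,0,0]},
  {"dp":[0,0,0.001],"turn":[0,0,0]},
])

```text
time: 15.1
tool_pos: [0.6316, 0.093, 0.1712]
tool_rot: [0.904, 1.571, 2.317]
contact_force: [1.5, -3.2, -1.0]
opening: 0.0237
```

```bash
python3 -c "
from h import *
st()
p,_=snap('scene',13)
crop(p,310,165,70,80,8,'pics/s13.png')"
```

```text
t 15.1 z 0.1712 n -0.0012 s 0.0504 Fs -2.9 Fn 2.0 Fz -1.0 tq [-0.7735 -0.1048 -0.0238] open 0.0237 jaw 0.9999651287790813 8.602856563366679e-05
```

View pics/s13.png

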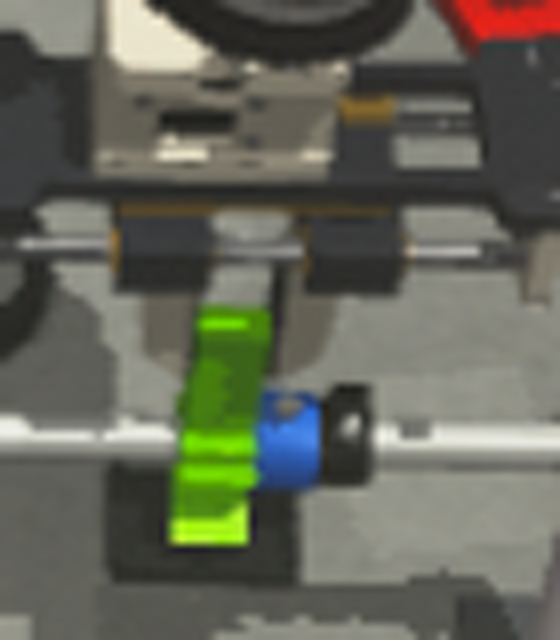

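Ring now looks right up against the clamp. I'll feel the force rise in small steps.

Emit:
move_arm([
  {"dp":[0,0,0.0005],"turn":[0,0,0]},
  {"dp":[0,0,0.0005],"turn":[0,0,0]},
])

```text
time: 15.35
tool_pos: [0.6317, 0.0936, 0.1712]
tool_rot: [0.389, 1.571, 1.803]
contact_force: [0.6, -3.1, -3.1]
opening: 0.0236
```

Emit:
move_arm([
  {"dp":[0,0,0.0005],"turn":[0,0,0]},
  {"dp":[0,0,0.0005],"turn":[0,0,0]},
])

```text
time: 15.55
tool_pos: [0.6317, 0.0941, 0.1711]
tool_rot: [0.735, 1.571, 2.149]
contact_force: [-0.4, -2.7, -3.4]
opening: 0.0239
```

Emit:
move_arm([
  {"dp":[0,0,0.0005],"turn":[0,0,0]},
  {"dp":[0,0,0.0005],"turn":[0,0,0]},
])

```text
time: 15.75
tool_pos: [0.6318, 0.0946, 0.1712]
tool_rot: [0.529, 1.571, 1.943]
contact_force: [0.4, -3.0, -2.1]
opening: 0.0236
```

Emit:
move_arm([
  {"dp":[0,0,0.0005],"turn":[0,0,0]},
  {"dp":[0,0,0.001],"turn":[0,0,0]},
])

```text
time: 15.95
tool_pos: [0.6319, 0.0951, 0.1712]
tool_rot: [3.022, 1.57, -1.847]
contact_force: [-0.3, -5.1, -2.1]
opening: 0.0234
```

Emit:
move_arm([
  {"dp":[0,0,0.0005],"turn":[0,0,0]},
  {"dp":[0,0,0.001],"turn":[0,0,0]},
])

```text
time: 16.15
tool_pos: [0.632, 0.0952, 0.1712]
tool_rot: [3.047, 1.569, -1.823]
contact_force: [-0.8, -8.2, -2.3]
opening: 0.0236
```

```bash
python3 -c "
from h import *
st()
p,_=snap('scene',14)
crop(p,310,165,70,80,8,'pics/s14.png')"
```

```text
t 16.15 z 0.1712 n -0.0012 s 0.0526 Fs -8.2 Fn 0.5 Fz -2.3 tq [-1.8105  0.1847  0.0511] open 0.0236 jaw 0.9999627671383928 -0.00225597086679169
```

View pics/s14.png

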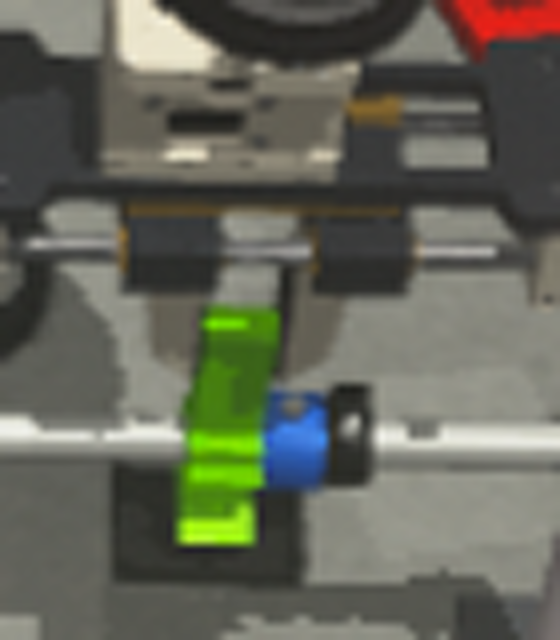

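Emit:
move_arm([
  {"dp":[0,0,0.0004],"turn":[0,0,0]},
  {"dp":[0,0,0.0007],"turn":[0,0,0]},
])

```text
time: 16.4
tool_pos: [0.632, 0.0953, 0.1712]
tool_rot: [3.045, 1.568, -1.825]
contact_force: [-1.3, -9.5, -1.3]
opening: 0.0237
```

Emit:
move_arm([
  {"dp":[0,0,0.0003],"turn":[0,0,0]},
  {"dp":[0,0,0.0003],"turn":[0,0,0]},
  {"dp":[0,0,0.0003],"turn":[0,0,0]},
  {"dp":[0,0,0.0003],"turn":[0,0,0]},
])

```text
time: 16.8
tool_pos: [0.632, 0.0953, 0.1712]
tool_rot: [3.012, 1.567, -1.858]
contact_force: [-0.5, -11.0, -2.1]
opening: 0.0236
```

Emit:
move_arm([
  {"dp":[0,0,0],"turn":[0,0,0]},
  {"dp":[0,0,0],"turn":[0,0,0]},
  {"dp":[0,0,0],"turn":[0,0,0]},
  {"dp":[0,0,0],"turn":[0,0,0]},
  {"dp":[0,0,0],"turn":[0,0,0]},
])

```text
time: 17.3
tool_pos: [0.632, 0.0953, 0.1712]
tool_rot: [3.014, 1.567, -1.856]
contact_force: [-1.5, -10.3, -1.1]
opening: 0.0231
```

Emit:
move_arm([
  {"dp":[0,0,0],"turn":[0,0,0]},
  {"dp":[0,0,0],"turn":[0,0,0]},
  {"dp":[0,0,0],"turn":[0,0,0]},
  {"dp":[0,0,0],"turn":[0,0,0]},
  {"dp":[0,0,0],"turn":[0,0,0]},
])

```text
time: 17.8
tool_pos: [0.632, 0.0953, 0.1712]
tool_rot: [3.011, 1.567, -1.859]
contact_force: [-1.0, -10.3, -1.1]
opening: 0.0233
```

```bash
python3 -c "
from h import *
st()"
```

```text
t 17.8 z 0.1712 n -0.0011 s 0.0527 Fs -10.3 Fn 0.6 Fz -1.1 tq [-2.1329  0.2731  0.0849] open 0.0233 jaw 0.9999593352466906 -0.003507933319352008
```

Emit:
move_arm([
  {"dp":[0.0002,0,-0.0005],"turn":[0,0,0]},
  {"dp":[0.0004,0,-0.001],"turn":[0,0,0]},
  {"dp":[0.0004,0,-0.0014],"turn":[0,0,0]},
  {"dp":[0.0004,0,-0.0014],"turn":[0,0,0]},
], squeeze=20)

```text
time: 18.2
tool_pos: [0.6321, 0.0953, 0.1712]
tool_rot: [-2.675, 1.57, -1.262]
contact_force: [-0.7, -6.5, -1.0]
opening: 0.0239
```

```bash
python3 -c "
from h import *
st()"
```

```text
t 18.2 z 0.1712 n -0.0010 s 0.0527 Fs -6.5 Fn 0.3 Fz -1.0 tq [-1.2382  0.079   0.0282] open 0.0239 jaw 0.9999649630444093 -0.0009490586408282264
```

Emit:
move_arm([
  {"dp":[0.0003,0,-0.0005],"turn":[0,0,0]},
  {"dp":[0.0005,0,-0.001],"turn":[0,0,0]},
  {"dp":[0.0005,0,-0.001],"turn":[0,0,0]},
], squeeze=8)

```text
time: 18.5
tool_pos: [0.6323, 0.0952, 0.1711]
tool_rot: [-1.178, 1.569, 0.236]
contact_force: [-0.3, -4.4, 3.9]
opening: 0.024
```

```bash
python3 -c "
from h import *
st()"
```

```text
t 18.5 z 0.1711 n -0.0008 s 0.0526 Fs -4.4 Fn 0.4 Fz 3.9 tq [-0.7393  0.1302 -0.0217] open 0.0240 jaw 0.9999650169545505 0.0005810096489157202
```

Emit:
move_arm([
  {"dp":[-0.0003,0,0],"turn":[0,0,0]},
  {"dp":[-0.0003,0,0],"turn":[0,0,0]},
  {"dp":[-0.0003,0,0],"turn":[0,0,0]},
  {"dp":[-0.0003,0,0],"turn":[0,0,0]},
  {"dp":[-0.0003,0,0],"turn":[0,0,0]},
  {"dp":[-0.0003,0,0],"turn":[0,0,0]},
], hand=0.05)

```text
time: 19.1
tool_pos: [0.6319, 0.0952, 0.1705]
tool_rot: [0.603, 1.571, 2.016]
contact_force: [0.3, -0.7, -1.0]
opening: 0.0502
```

```bash
python3 -c "
from h import *
st()
p,_=snap('scene',15)
crop(p,310,165,70,80,8,'pics/s15.png')"
```

```text
t 19.1 z 0.1705 n -0.0012 s 0.0526 Fs -0.6 Fn 0.4 Fz -1.0 tq [ 0.0189 -0.0099  0.0064] open 0.0502 jaw 0.9999650264736699 0.00017649515894901935
```

View pics/s15.png

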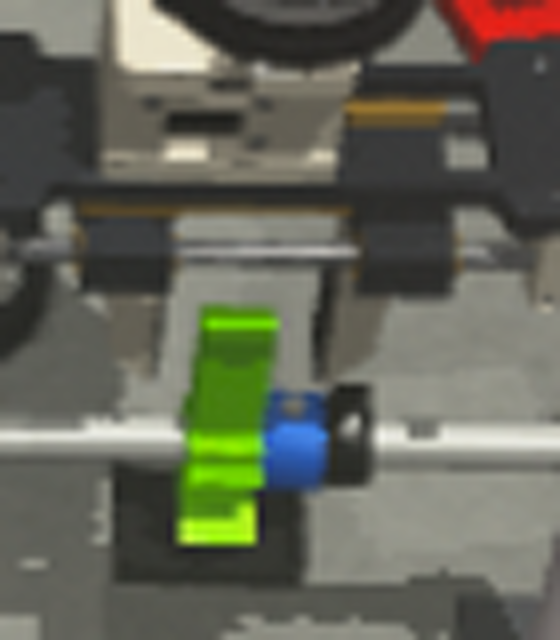

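Emit:
move_arm([
  {"dp":[-0.008,0,0],"turn":[0,0,0]},
  {"dp":[-0.018,0,0],"turn":[0,0,0]},
  {"dp":[-0.03,0,0],"turn":[0,0,0]},
  {"dp":[-0.045,0,0],"turn":[0,0,0]},
  {"dp":[-0.06,0,0],"turn":[0,0,0]},
  {"dp":[-0.075,0,0],"turn":[0,0,0]},
  {"dp":[-0.09,0,0],"turn":[0,0,0]},
  {"dp":[-0.105,0,0],"turn":[0,0,0]},
  {"dp":[-0.115,0,0],"turn":[0,0,0]},
  {"dp":[-0.12,0,0],"turn":[0,0,0]},
])

```text
time: 20.15
tool_pos: [0.6323, 0.0951, 0.2925]
tool_rot: [-1.353, 1.568, 0.061]
contact_force: [-0.6, 0.3, 0.0]
opening: 0.0499
```

Emit:
move_arm([
  {"dp":[0,0.03,0],"turn":[0,0,0]},
  {"dp":[0,0.07,0],"turn":[0,0,0]},
  {"dp":[0,0.11,0],"turn":[0,0,0]},
  {"dp":[0,0.14,0],"turn":[0,0,0]},
  {"dp":[0,0.16,0],"turn":[0,0,0]},
  {"dp":[0,0.16,0],"turn":[0,0,0]},
])

```text
time: 20.75
tool_pos: [0.4719, 0.1206, 0.2914]
tool_rot: [-0.421, 1.57, 0.993]
contact_force: [-0.2, -0.9, -0.1]
opening: 0.0504
```

```bash
python3 -c "
from h import *
st()
p,_=snap('scene',16)
crop(p,310,165,70,80,8,'pics/s16.png')
cv2.imwrite('pics/s16f.png',p[:,:,::-1])
p,_=snap('top',16)
cv2.imwrite('pics/t16f.png',p[:,:,::-1])"
```

```text
t 20.75 z 0.2914 n -0.1633 s 0.0525 Fs -0.9 Fn -0.0 Fz -0.1 tq [ 0.039   0.0043 -0.0162] open 0.0504 jaw 0.9999635376008691 0.00029342092007983434
```

View pics/s16.png

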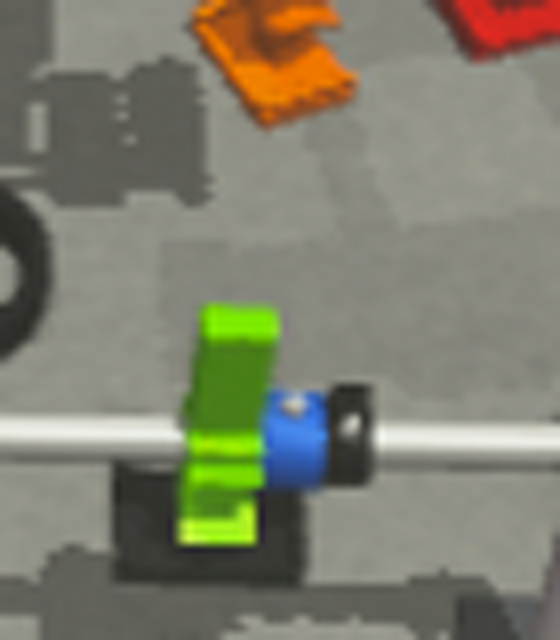

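View pics/s16f.png

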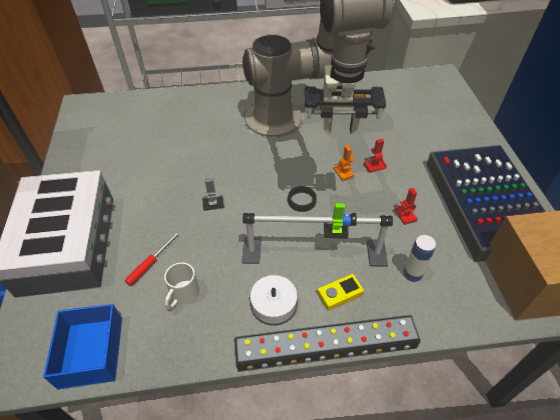

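View pics/t16f.png

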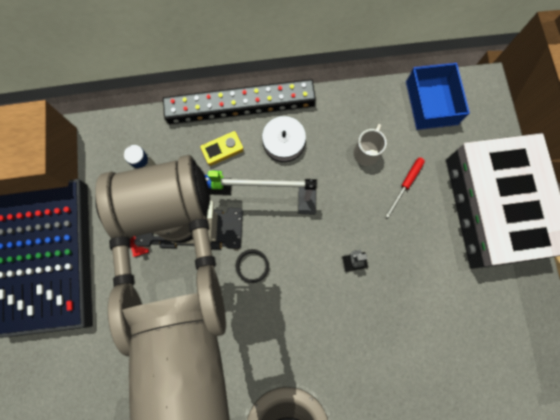

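The pictures show the hanger hanging upright on the bar, the ring between it and the clamp (s16: hanger edge at 265, ring 265–327, clamp from 327, no gaps). Everything else is where it was. Handing in.

```bash
python3 -c "
from cell import robot
print(robot.hand_in())"
```

```text
the job is handed in; nothing more can be done
None
```

The lime-green hanger is hanging by itself on the bar, with the blue ring tight between it and the black clamp. I handed the job in at about 21 s.

- **Hanging:** I gripped the tab and slid the C onto the bar about 38 mm clear of the ring (face to face). I touched the back of the C lightly (about 4 N), then let it down until the force reading showed it resting on the bar.
- **Pushing:** I slid it along the bar until the force rose against the clamp, then pressed at 10–11 N for a little over 1 s. The highest reading along the bar was about 11 N.
- **Release:** I eased off, opened the fingers and backed well clear.
- **Last checks:** The final pictures show the hanger upright and no visible gap between hanger, ring and clamp. The grey hanger and the other things on the table look unmoved. The force on the tool read about zero.
- **What disagreed:**
  - The tab's top is 114 mm above the hanger's underside, not the 124 mm implied by the grip-point description.
  - The fingertips looked about 20 mm higher in the depth picture than the reported TCP, so I gripped again 8 mm lower.
  - The hanger may have tipped slightly in the grip while pushing; it hung upright after release.

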